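# Prop the blue parts bin open on its stay

### The arm

A 7-joint arm with a two-finger parallel gripper is mounted at the origin on a cart in front of the work surface, level with it; the furniture and walls round the work are solid. World frame = base frame: x ahead of the robot, y to its left, z up, the work surface at z = 0. Lengths are in m, angles in rad, forces in N, time in s.
With the tool pointing down it reaches from about 0.35 to 0.9 m from the base axis. Payload 19.9 kg.
Tool frame: the origin (TCP) lies on the front face of the gripper's body, between the roots of the fingers; the fingertips stand 97 mm ahead of it and the grasp point (between the pads) lies 78 mm ahead of it; x points along the fingers, y is the direction in which the jaws open and shut, and the axes are right-handed (so a half turn about x gives the same grasp; the last joint's range is limited). The gripper opens to 94 mm and grips with 3 to 60 N. Pads are 16 mm wide; open, the fingers measure 119 mm over their backs; the gripper's body (75 mm by 177 mm) begins 78 mm behind the grasp point.
Start: joints at [-1.377, 0.417, -0.01, 1.614, 0.005, 1.111, -0.053], TCP at [0.145, 0.608, 0.303] pointing down, gripper open.
Joint ranges: [-2.81, 2.81], [-0.39, 2.02], [-1.27, 1.25], [0.06, 2.57], [-1.19, 4.33], [0.19, 2], [-2.82, 2.82]. Speed limits (rad/s): [1.89, 1.89, 2.39, 2.39, 3.01, 3.01, 3.01].

### API

Orientations are given as a 3x3 rotation matrix whose columns are the frame's x, y, z axes.
In Python, from workcell import r, eyes, order, look_for, outline_of gives the robot as it stands.
- The arm moves only by the tool servo_tool, never from a script. Its argument "rows" is a list that holds one entry, the list of rows, each a list of 5 numbers: the shift along the world's x, y, z in mm, then the turn about the world's z in degrees, then the opening in per cent of the stroke, from 0 (shut) to 100 (fully open). In form: [[[tx, ty, tz, yaw, fingers], ...]]. A call has 1 to 8 rows; each row is the pose to reach, as a shift and turn from the pose commanded when the call began; what a row does not reach only later rows make up. A row lasts 1/10 s, in which the tool goes at most 50 mm and 8.59 degrees, less where a joint would pass 70% of its speed; a pose out of reach is approached as far as the arm can. A call with a gripper value outside its range is refused whole. The fingers move at their own pace and stop on an object; "squeeze" is the grip in N (left out, the last holds). Time passes only in rows, so rows that repeat a pose let the fingers close. It gives the time, the measured TCP pose, the force and the opening at its end, in the units of the state.
- r.sense(): the state, without advancing time (a new reading comes with each control period).
- eyes.capture(name): name is "side" or "top"; returns the picture (420x560x3 uint8, red, green, blue); there is no depth.
- eyes.get_calibration(name): a dict with "fovy" (degrees; the focal length in pixels is half the picture's height over the tangent of half this angle, whatever the lens; pixels are square), "cx", "cy" (the principal point, pixels), "extrinsics" (4x4, takes a point from world to camera coordinates). Camera axes: x right, y down, z forward; pixel columns grow to the right and rows downward; lengths in m; the calibration is good to about 2 mm. A picture is of the moment at which its call begins. get_calibration takes no time and is no camera call.
- order.close_job(): hands the job in, once; it reports no verdict.
Trained networks look in the newest picture that a camera, given by its name, has taken for a name from the list of things; names that differ only in an ending like _2 or _b are one class to them, and where a whole thing is asked for, a point or a joint stands for the part that bears it (a point fixed in the world has none). Each returns a list of dicts, best first, with "p" (0 to 1); they miss things now and then, are a little off and sometimes report something else, mostly with a low value. They report only what shows in the picture. A call takes as long as a camera call.
- look_for(camera, query): "xy" ([column, row] as shares, 0 to 1, of the picture: columns of its width, rows of its height, amid what is visible of it).
- outline_of(camera, query): "mask" (420x560 bool, what is visible of it) and "xy" ([column, row] as shares, 0 to 1, of the picture: columns of its width, rows of its height, amid what is visible of it).
The state is a dict: "time": time; "joint_pos": joint angles; "qd": joint speeds; "effort": joint torques, N m; "position": TCP position; "orientation": TCP orientation; "force": force on the tool from outside, world axes, zero at the start; "moment": the same for the moment, N m; "grip_width": finger opening in m.
Only numpy, scipy, OpenCV 4.12 (cv2) and the standard library are available. Lean on these libraries where they do the work, as an engineer would, in place of code of your own. Each camera call takes 0.05 s, during which the arm holds its last target.

### The job

I need a hand free to scoop parts out of the bin with the blue lid. Lift that lid by its knob until the spring stay swings up under it, let the lid down so that it rests on the stay, and let go. Leave the bin with the yellow lid shut.

Things in the scene. Friction and masses are not known exactly. Their poses are not given: they have to be found in the camera images.
- blue_knob (a point): Centre of the blue lid's black knob, a roller, 26 mm long along y, 22 mm thick, on a 14 mm wide neck 40 mm ahead of the lid's front edge; 94 mm above the table when shut, free at both ends and below. Pinch its two flat ends from above; it can turn between the fingers as the lid swings. Frame turns with the lid: x to the hinge line, 222 mm off at the same level, y along the hinge, z up when shut.
- blue_bin: Open grey bin with the blue lid, fixed to the table, 180 x 240 x 90 mm high; origin at the centre of its underside, x from the front (robot side) to the hinge side, z up. Yaw up to 19 degrees either way; it may have changed places with the yellow-lid bin. The lid is 186 x 242 x 7 mm, about 0.35 kg.
- blue_lid (a joint): Opening angle of the blue lid, rad: 0 shut; the front edge swings up and away from the robot, end stop 1.25. Lifting takes about 2 N at the knob. The hinge is damped: let go, the lid sinks back, shut or onto its stay. The stay gets under it at about 0.88 (lift to about 1.05 to be sure; higher does no harm); resting on the stay it reads about 0.87.
- blue_stay (a joint): Angle, rad, of the blue lid's stay: a steel strip with red tip, 126 mm long, outside the bin's right wall (seen from the robot). 0 lying along the rim, lid shut. A light spring makes it follow the lid up by itself to about 0.73; once the lid is high enough it snaps to its stop at 0.82, under a peg on the lid's edge. It needs no touching.
- yellow_lid (a joint): Opening angle of the yellow lid on the other, otherwise equal bin, rad; 0 shut. It is to stay shut.

How it is judged:
By the outcome, as a careful person would: the job done as asked, in the order asked, and still so for the second after the job is handed in, with the robot touching nothing.
It also fails if it takes over 32 s, if anything falls off the work surface, if the arm or the gripper's body presses on something with over 40 N, if the wrist force passes 120 N, or if a joint passes its speed limit or range.

## Working session

There is one attempt and no reset: what is moved stays moved. The work goes in short steps, Python scripts to look and compute and a tool call to move; the robot and the scene stay as the last step left them, time stands still between calls to the robot, and variables do not carry over. Pictures are saved under pics/ and viewed, and the job is handed in when it is done.

Besides the shell and the picture viewer there is one more tool, called after ">>>" in YAML: its name, and indented under it one key for each argument. servo_tool: Moves the arm, as the interface text tells. Its arguments: {"type":"object","properties":{"rows":{"type":"array"},"squeeze":{"type":"number"}},"required":["rows"]}

```bash
mkdir -p pics
cat > h.py <<'E'
import numpy as np, cv2
from workcell import r, eyes, order, look_for, outline_of
def cal(n):
    c=eyes.get_calibration(n); f=210/np.tan(np.radians(c["fovy"])/2); return f,c["cx"],c["cy"],np.array(c["extrinsics"])
def proj(n,p):
    f,cx,cy,E=cal(n); q=E[:3,:3]@np.asarray(p)+E[:3,3]; return np.array([cx+f*q[0]/q[2],cy+f*q[1]/q[2]])
def ray(n,uv):
    f,cx,cy,E=cal(n); d=E[:3,:3].T@np.array([(uv[0]-cx)/f,(uv[1]-cy)/f,1]); return -E[:3,:3].T@E[:3,3], d
def atz(n,uv,z):
    o,d=ray(n,uv); return o+d*(z-o[2])/d[2]
def save(n,fn):
    im=eyes.capture(n); cv2.imwrite(fn,im[:,:,::-1]); return im
E
python3 - <<'E'
from h import *
for n in("top","side"):
    save(n,f"pics/{n}0.png"); f,cx,cy,E=cal(n); print(n,f,cx,cy,ray(n,(cx,cy)))
    for q in("blue_knob","blue_bin","blue_lid","blue_stay","yellow_lid"):
        L=look_for(n,q); print(q,[(round(a["p"],2),(np.array(a["xy"])*[560,420]).round(1)) for a in L[:3]])
        if q=="blue_knob":
            for a in L[:2]: print(atz(n,np.array(a["xy"])*[560,420],.094))
s=r.sense(); print(s["time"],s["position"],s["orientation"],s["grip_width"])
E
```

```text
top 521.1609110398578 276.2926626044938 208.63980427527693 (array([ 0.37844296, -0.06309852,  1.41960419]), array([ 0.131239 ,  0.0147177, -0.9912415]))
blue_knob [(0.61, array([327.8, 209.2]))]
[ 0.55272659 -0.17545839  0.094     ]
blue_bin [(0.88, array([327.8, 210.9]))]
blue_lid [(0.67, array([329.2, 210.6])), (0.43, array([133.4, 220.2]))]
blue_stay [(0.65, array([376.9, 196.3]))]
yellow_lid [(0.72, array([135. , 222.5]))]
side 393.9816942140201 273.3967516504245 210.8550487162689 (array([1.22072606, 0.59710353, 0.82509664]), array([-0.57035036, -0.54237787, -0.61686847]))
blue_knob [(0.91, array([242.9, 188.3]))]
[ 0.52502656 -0.19998125  0.094     ]
blue_bin [(0.89, array([244.8, 189.4]))]
blue_lid [(0.65, array([240.2, 185.1]))]
blue_stay []
yellow_lid [(0.76, array([369.6, 263.6]))]
0.6 [0.14539677 0.60781273 0.30261269] [[ 2.02581083e-05  2.32665532e-01  9.72556811e-01]
 [-1.43520894e-04  9.72556801e-01 -2.32665527e-01]
 [-9.99999989e-01 -1.34868859e-04  5.30945261e-05]] 0.09411571651175914
```

View pics/top0.png

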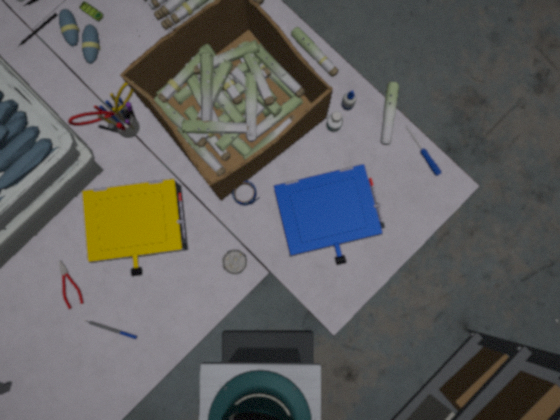

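View pics/side0.png

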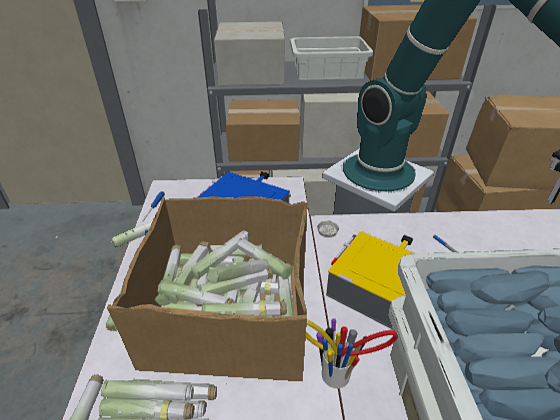

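The top view shows the blue lid around (328,210) with its black knob at about (340,259), the red stay tip at (370,183), and the yellow lid on the left around (135,220). The network's "knob" is really the lid, so I'll measure the knob and lid axes from the pixels.

Run:
```python
from h import *
im=cv2.imread("pics/top0.png")[:,:,::-1].astype(int)
m=((im[:,:,2]>140)&(im[:,:,0]<90)).astype(np.uint8); m[:, :260]=0; m[:,400:]=0;m[:150]=0;m[270:]=0
m2=cv2.morphologyEx(m,cv2.MORPH_OPEN,np.ones((15,15),np.uint8))
c=max(cv2.findContours(m2,0,2)[0],key=cv2.contourArea)
P=np.array([atz("top",p[0]+0.0,.097)[:2] for p in c])
rc=cv2.minAreaRect((P*1000).astype(np.float32)); print(rc, cv2.boxPoints(rc))
k=(im.max(2)<50); kk=np.zeros_like(k); kk[248:272,325:355]=k[248:272,325:355]
ys,xs=np.nonzero(kk); print(len(xs),xs.min(),xs.max(),ys.min(),ys.max()); kc=(xs.mean(),ys.mean()); print(kc)
for z in(.094,.1): print(z,atz("top",kc,z))
a=cv2.imread("pics/top0.png")[160:280,260:400]; cv2.imwrite("pics/c0.png",cv2.resize(a,None,fx=5,fy=5,interpolation=0))
a=cv2.imread("pics/side0.png")[160:215,190:310]; cv2.imwrite("pics/c1.png",cv2.resize(a,None,fx=6,fy=6,interpolation=0))
s=cv2.imread("pics/side0.png").max(2)<45; ss=np.zeros_like(s); ss[165:190,250:280]=s[165:190,250:280]; ys,xs=np.nonzero(ss)
print("side",len(xs),xs.mean(),ys.mean(),atz("side",(xs.mean(),ys.mean()),.094))
```

```text
((557.4271240234375, -188.94894409179688), (181.01312255859375, 205.90695190429688), 12.741779327392578) [[ 446.44223 -108.4927 ]
 [ 491.85654 -309.329  ]
 [ 668.412   -269.40518]
 [ 622.9977   -68.56888]]
48 336 344 257 263
(np.float64(340.0), np.float64(259.875))
0.094 [ 0.42354442 -0.20500009  0.094     ]
0.1 [ 0.42334028 -0.20435781  0.1       ]
side 34 264.44117647058823 174.85294117647058 [ 0.42041661 -0.20421104  0.094     ]
```

View pics/c0.png

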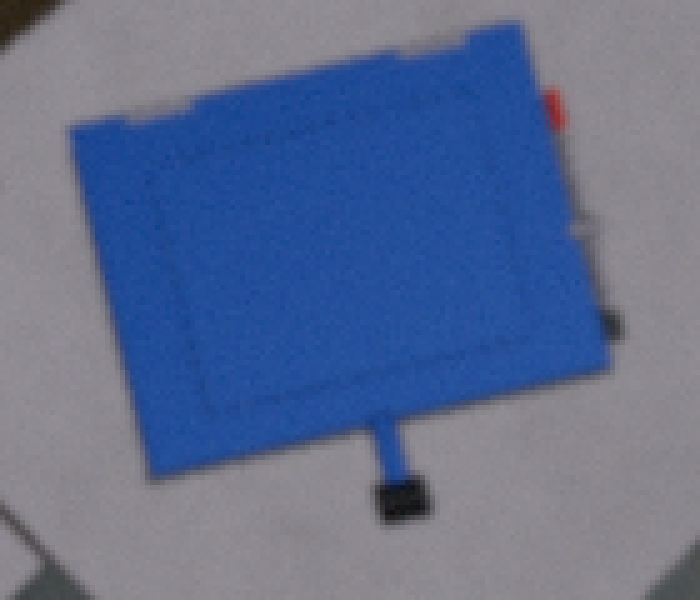

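View pics/c1.png

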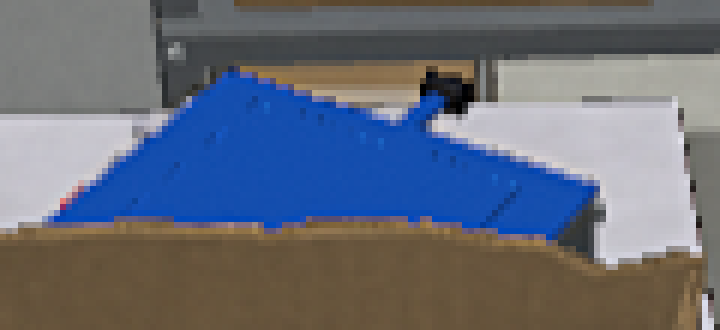

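Run:
```python
from h import *
C=np.array([[70,126],[522,21],[610,372],[152,478]])/5+[260,160]-.4
P=np.array([atz("top",c,.099)[:2] for c in C]); print(P)
y=(P[0]-P[1]+P[3]-P[2]); x=(P[0]-P[3]+P[1]-P[2]); print(np.linalg.norm(y)/2,np.linalg.norm(x)/2)
a1=np.degrees(np.arctan2(-y[0],y[1]));a2=np.degrees(np.arctan2(x[1],x[0]));print("yaw",a1,a2)
t=np.radians((a1+a2)/2); X=np.array([np.cos(t),np.sin(t)]); c=P.mean(0); print(c,"knob from lid",c-X*(93+40)*1e-3)
k=np.array(atz("top",(340.2,259.7),.1)[:2]);print(k, "hinge",k+X*.222,X)
s=r.sense(); R=s["orientation"]; print("tool yaw y-axis",np.degrees(np.arctan2(-R[0][1],R[1][1])))
```

```text
[[ 0.61513126 -0.03633925]
 [ 0.67035203 -0.26932748]
 [ 0.48896241 -0.31045673]
 [ 0.43473471 -0.07854298]]
0.23880578892878473 0.18562975027538317
yaw 13.24749839106385 12.97113701786216
[ 0.5522951  -0.17366661] knob from lid [ 0.4227612 -0.2038323]
[ 0.42378054 -0.20486587] hinge [ 0.63999502 -0.15451412] [0.9739391 0.2268097]
tool yaw y-axis -13.45405386364957
```

>>> servo_tool:
  rows:
    - [[240,-310,0,20,100],[240,-310,0,20,100],[240,-310,0,20,100],[240,-310,0,20,100],[240,-310,0,20,100],[240,-310,0,20,100],[240,-310,0,20,100],[240,-310,0,20,100]]

```text
time: 1.4
position: [0.3866, 0.2956, 0.303]
orientation: [[0.001, -0.113, 0.994], [0.0, 0.994, 0.113], [-1.0, 0.0, 0.001]]
force: [0.8, 0.0, -0.3]
grip_width: 0.0938
```

>>> servo_tool:
  rows:
    - [[38,-502,0,6.6,100],[38,-502,0,6.6,100],[38,-502,0,6.6,100],[38,-502,0,6.6,100],[38,-502,0,6.6,100],[38,-502,0,6.6,100],[38,-502,0,6.6,100],[38,-502,0,6.6,100]]

```text
time: 2.2
position: [0.4153, -0.103, 0.3031]
orientation: [[0.001, -0.228, 0.974], [0.0, 0.974, 0.228], [-1.0, -0.0, 0.001]]
force: [1.4, 0.1, -0.5]
grip_width: 0.0941
```

Run:
```python
from h import *
print(r.sense()["position"])
```

```text
[ 0.41526934 -0.10304332  0.30306017]
```

>>> servo_tool:
  rows:
    - [[8,-102,0,0,80],[8,-102,0,0,70],[8,-102,-60,0,70],[8,-102,-60,0,70],[8,-102,-60,0,70]]

```text
time: 2.7
position: [0.423, -0.2024, 0.2418]
orientation: [[-0.003, -0.228, 0.974], [0.001, 0.974, 0.228], [-1.0, 0.001, -0.003]]
force: [-0.3, -0.6, 0.3]
grip_width: 0.0662
```

Run:
```python
from h import *
s=r.sense();print(s["position"],s["orientation"],s["grip_width"],s["force"])
a=save("top","pics/top1.png"); b=save("side","pics/side1.png")
A=cv2.resize(a[190:300,280:400],None,fx=4,fy=4); B=cv2.resize(b[110:230,190:310],None,fx=3,fy=3)
cv2.imwrite("pics/t1.png",A[:,:,::-1]);cv2.imwrite("pics/s1.png",B[:,:,::-1])
```

```text
[ 0.4229786  -0.20237693  0.24177772] [[-3.39114326e-03 -2.27583302e-01  9.73752710e-01]
 [ 5.57814783e-04  9.73757727e-01  2.27586417e-01]
 [-9.99994094e-01  1.31495180e-03 -3.17520262e-03]] 0.06623747939967391 [-0.25231199 -0.61281212  0.33071587]
```

View pics/t1.png

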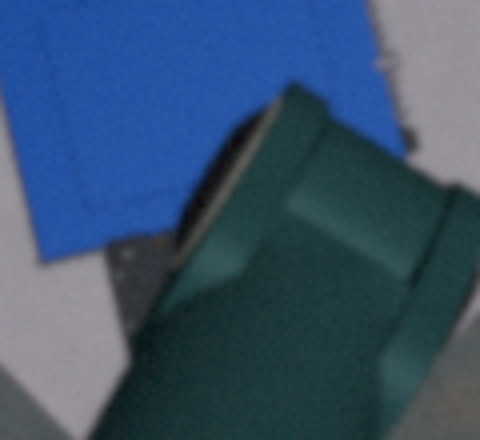

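View pics/s1.png

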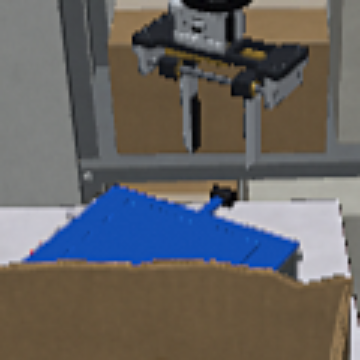

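The side view shows the knob (224,195 in the crop) midway below the two fingers (about x=193 and 253). I'll descend.

>>> servo_tool:
  rows:
    - [[0,-1,-40,0,70],[0,-1,-70,0,70],[0,-1,-70,0,70],[0,-1,-70,0,70]]

```text
time: 3.2
position: [0.4243, -0.2039, 0.1743]
orientation: [[0.001, -0.228, 0.974], [-0.0, 0.974, 0.228], [-1.0, -0.0, 0.001]]
force: [0.3, -0.0, 1.2]
grip_width: 0.0656
```

Run:
```python
from h import *
s=r.sense();print(s["position"],s["grip_width"],s["force"])
b=save("side","pics/side2.png")
B=cv2.resize(b[110:230,190:310],None,fx=5,fy=5)
cv2.imwrite("pics/s2.png",B[:,:,::-1])
R=np.array(s["orientation"]);g=np.array(s["position"])+R@[.078,0,0]
print(((proj("side",g)-[190,110])*5),g)
```

```text
[ 0.42431178 -0.20388867  0.17427227] 0.0655966769435836 [ 0.29945174 -0.0057687   1.17796541]
[368.37575059 323.97163839] [ 0.42439796 -0.20389707  0.09627232]
```

View pics/s2.png

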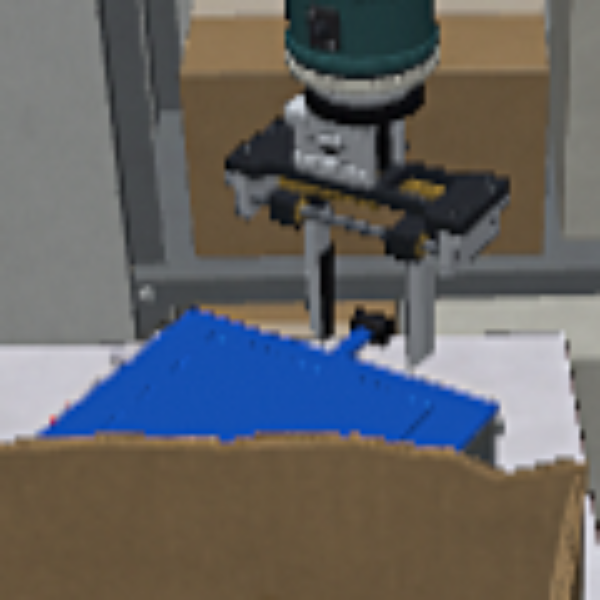

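The knob appears at (374,325) in the crop, against a projected grasp point of (368,324), about 1 image pixel off. I'll trim and close.

>>> servo_tool:
  rows:
    - [[-2,0,-2,0,60],[-2,0,-2,0,20],[-2,0,-2,0,20],[-2,0,-2,0,10],[-2,0,-2,0,10],[-2,0,-2,0,10],[-2,0,-2,0,10]]
  squeeze: 20

```text
time: 3.95
position: [0.4218, -0.2049, 0.1708]
orientation: [[0.001, -0.227, 0.974], [-0.002, 0.974, 0.227], [-1.0, -0.002, 0.001]]
force: [1.3, -6.7, -0.2]
grip_width: 0.0255
```

>>> servo_tool:
  rows:
    - [[0.5,-1,16.5,0,10],[2.5,-0.5,33,0,10],[5.5,0.5,49.5,0,10],[9.5,1,65.5,0,10],[15,2.5,81.5,0,10],[21.5,4,96.5,0,10],[29,6,111.5,0,10],[38,8,125.5,0,10]]

```text
time: 4.75
position: [0.4595, -0.196, 0.2966]
orientation: [[-0.001, -0.227, 0.974], [-0.0, 0.974, 0.227], [-1.0, 0.0, -0.001]]
force: [1.3, 1.4, -3.5]
grip_width: 0.0259
```

Run:
```python
from h import *
s=r.sense();print(s["position"],s["grip_width"],s["force"])
b=save("side","pics/side3.png")
B=cv2.resize(b[50:230,160:340],None,fx=3,fy=3)
cv2.imwrite("pics/s3.png",B[:,:,::-1])
```

```text
[ 0.45946728 -0.19598027  0.29662479] 0.025863754540556456 [ 1.34188777  1.37778173 -3.46250492]
```

View pics/s3.png

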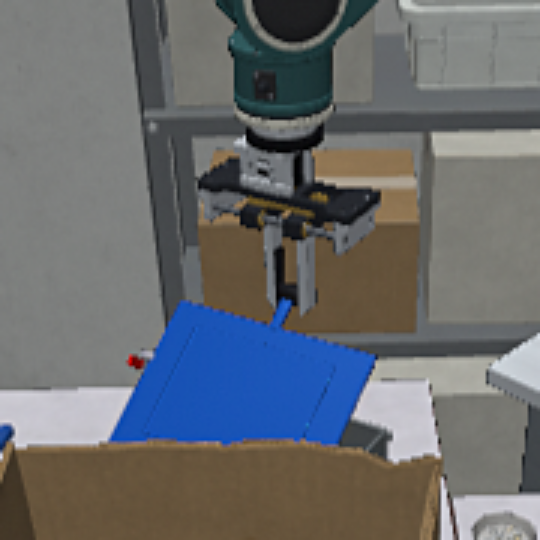

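The lid follows the knob in the gripper, and the red stay tip at (135,360) is rising with it. I'll continue to about 1.1 rad.

>>> servo_tool:
  rows:
    - [[9.5,2,13.5,0,10],[20,4.5,26,0,10],[31.5,7.5,37.5,0,10],[44,10,48.5,0,10],[52.5,12,55,0,10],[61.5,14,61.5,0,10],[71,16.5,67,0,10],[80,18.5,72.5,0,10]]

```text
time: 5.6
position: [0.5396, -0.1767, 0.3681]
orientation: [[-0.001, -0.228, 0.974], [0.001, 0.974, 0.228], [-1.0, 0.001, -0.001]]
force: [0.1, 4.7, -5.4]
grip_width: 0.0256
```

>>> servo_tool:
  rows:
    - [[0,0,0,0,10],[0,0,0,0,10],[0,0,0,0,10]]

```text
time: 5.9
position: [0.5393, -0.1768, 0.3679]
orientation: [[-0.001, -0.228, 0.974], [0.001, 0.974, 0.228], [-1.0, 0.001, -0.001]]
force: [-0.5, 5.8, -1.7]
grip_width: 0.0259
```

Run:
```python
from h import *
s=r.sense();print(s["position"],s["grip_width"],s["force"])
b=save("side","pics/side4.png");t=save("top","pics/top4.png")
B=cv2.resize(b[50:230,160:340],None,fx=3,fy=3)
cv2.imwrite("pics/s4.png",B[:,:,::-1]);cv2.imwrite("pics/t4.png",cv2.resize(t[130:290,250:410],None,fx=3,fy=3)[:,:,::-1])
```

```text
[ 0.53926689 -0.17678995  0.36787573] 0.025930103244356694 [-0.4899499   5.7638031  -1.65862791]
```

View pics/s4.png

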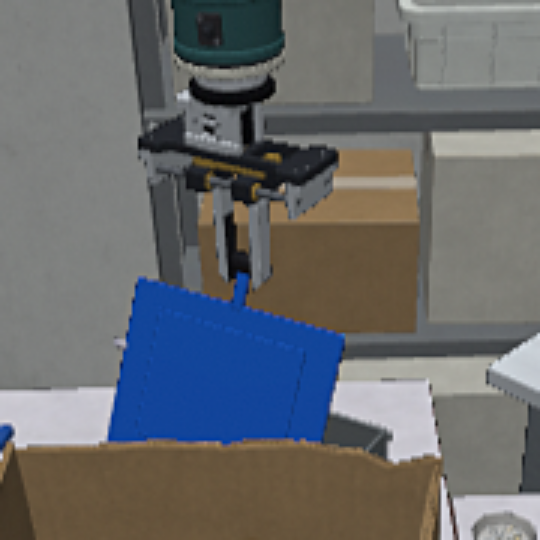

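View pics/t4.png

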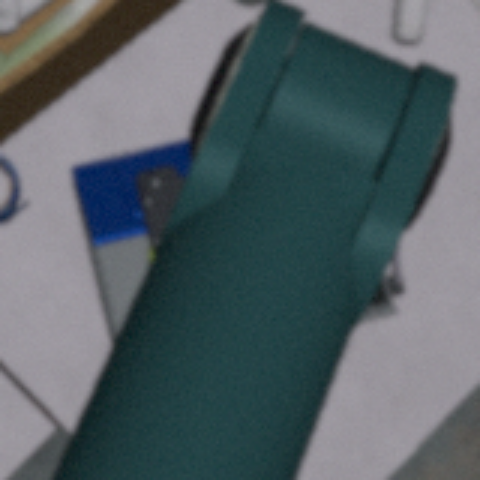

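The lid stands at about 1.1 rad. The stay is hidden behind it in this view. Next I lower it slowly along the arc and watch the force.

>>> servo_tool:
  rows:
    - [[-5,0,-2.5,0,10],[-9.5,-1,-5,0,10],[-19,-3.5,-11,0,10],[-27.5,-5.5,-17,0,10],[-36.5,-7.5,-24,0,10],[-38,-8,-25.5,0,10],[-40,-8.5,-27,0,10],[-40,-8.5,-27,0,10]]

```text
time: 6.8
position: [0.4999, -0.1861, 0.3425]
orientation: [[0.002, -0.227, 0.974], [0.0, 0.974, 0.227], [-1.0, -0.0, 0.002]]
force: [0.7, 0.3, 9.4]
grip_width: 0.0255
```

Run:
```python
from h import *
s=r.sense();print(s["position"],s["grip_width"],s["force"])
b=save("side","pics/side5.png")
B=cv2.resize(b[50:230,160:340],None,fx=3,fy=3)
cv2.imwrite("pics/s5.png",B[:,:,::-1])
```

```text
[ 0.49989679 -0.18614388  0.34246584] 0.025536477669817613 [0.74862917 0.30837211 9.37898829]
```

View pics/s5.png

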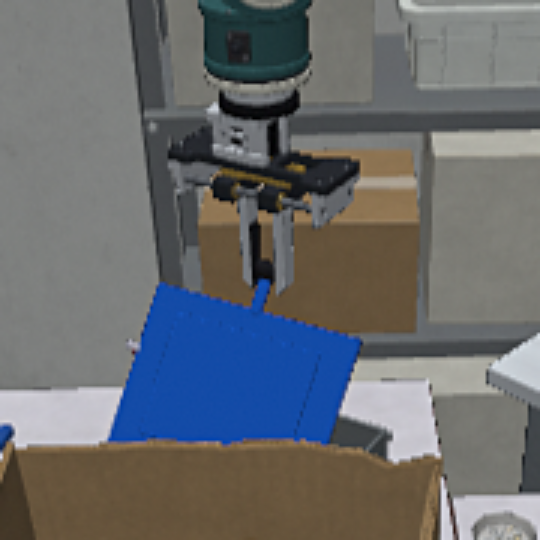

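The upward force of 9.4 N at 0.88 rad says the lid is resting on the stay. I'll ease 1 mm and open.

>>> servo_tool:
  rows:
    - [[0,0,1,0,10],[0,0,1,0,30],[0,0,1,0,50],[0,0,1,0,60],[0,0,1,0,60],[0,0,1,0,60]]

```text
time: 7.45
position: [0.4995, -0.186, 0.3426]
orientation: [[-0.0, -0.227, 0.974], [-0.0, 0.974, 0.227], [-1.0, -0.0, -0.0]]
force: [-0.4, -0.1, 0.5]
grip_width: 0.0553
```

Run:
```python
from h import *
s=r.sense();print(s["position"],s["grip_width"],s["force"])
b=save("side","pics/side6.png")
B=cv2.resize(b[50:230,160:340],None,fx=3,fy=3)
cv2.imwrite("pics/s6.png",B[:,:,::-1])
```

```text
[ 0.49954813 -0.18602882  0.34260501] 0.05534868469285002 [-0.42885968 -0.14359951  0.54577991]
```

View pics/s6.png

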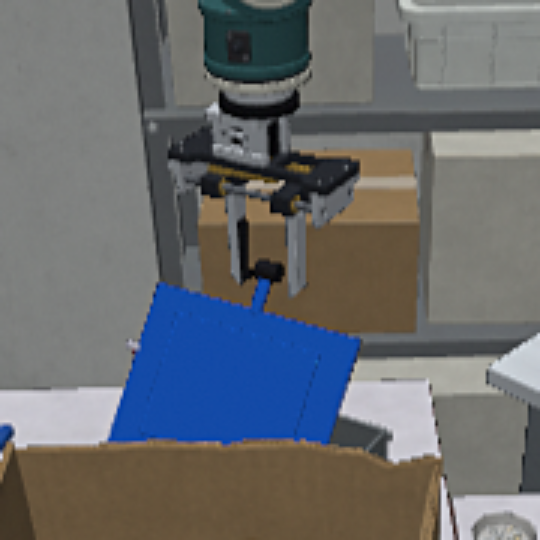

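Both fingers are clear of the knob and the lid has stayed up. I'll retreat.

>>> servo_tool:
  rows:
    - [[0,0,30,0,60],[0,0,70,0,60],[0,0,80,0,60],[-50,50,80,0,60],[-90,100,80,0,60],[-90,150,80,0,60],[-90,200,80,0,60],[-90,250,80,0,60]]

```text
time: 8.3
position: [0.4095, 0.0369, 0.4229]
orientation: [[0.001, -0.227, 0.974], [0.001, 0.974, 0.227], [-1.0, 0.001, 0.001]]
force: [2.4, -0.1, 0.3]
grip_width: 0.0564
```

>>> servo_tool:
  rows:
    - [[0,100,0,0,60],[0,100,0,0,60],[0,100,0,0,60],[0,100,0,0,60],[0,100,0,0,60]]

```text
time: 8.8
position: [0.4108, 0.1342, 0.4225]
orientation: [[-0.0, -0.226, 0.974], [-0.0, 0.974, 0.226], [-1.0, -0.0, -0.0]]
force: [-0.8, -1.4, -0.9]
grip_width: 0.0567
```

Run:
```python
from h import *
s=r.sense();print(s["time"],s["position"],s["grip_width"],s["force"])
b=save("side","pics/side7.png");t=save("top","pics/top7.png")
B=cv2.resize(b[50:230,160:340],None,fx=3,fy=3)
cv2.imwrite("pics/s7.png",B[:,:,::-1])
for n in("side","top"):
    L=look_for(n,"blue_stay"); print(n,[(a["p"],np.array(a["xy"])*[560,420]) for a in L[:2]])
d=np.array([0.9739,0.2268])
for th in(0,.8,.84,.87,.9,.95):
    h=np.array([.640,-.1545]); p=np.r_[h-.222*np.cos(th)*d,.094+.222*np.sin(th)]; print(th,proj("side",p),proj("top",p))
```

```text
8.8 [0.41082061 0.13424379 0.42246931] 0.056748494809907554 [-0.77264271 -1.38811811 -0.94885456]
side []
top [(0.57, array([382.984, 211.89 ]))]
0 [263.61453404 175.18337194] [339.93916113 259.77561435]
0.8 [250.88316134 141.53504219] [340.33213706 227.97695481]
0.84 [249.63353797 140.63589591] [339.92768012 224.89815057]
0.87 [248.65946963 140.02679241] [339.59695257 222.51123504]
0.9 [247.65425775 139.47521533] [339.24299095 220.06044923]
0.95 [245.91093955 138.68758407] [338.60216319 215.84131948]
```

View pics/s7.png

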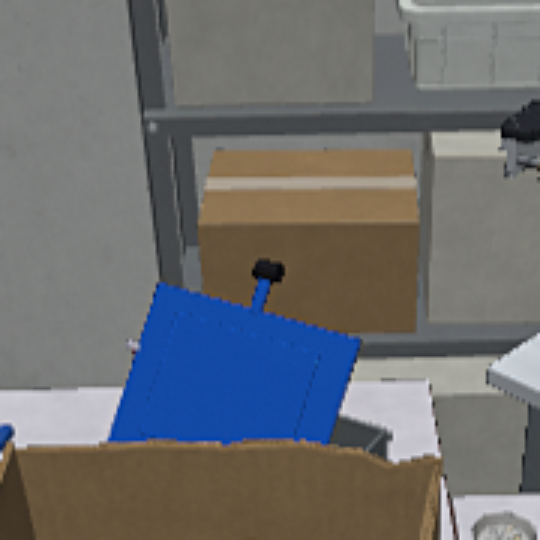

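View pics/top7.png

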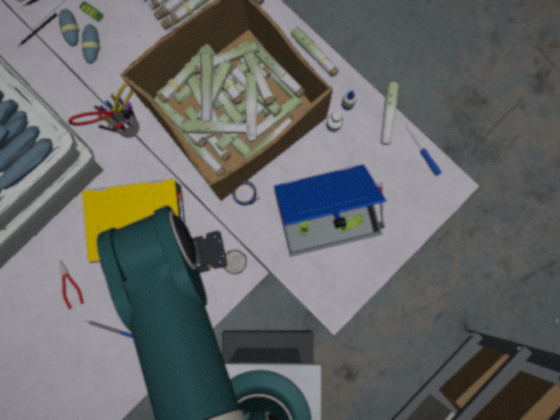

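The top view has the knob at about (340,222), where 0.87 rad predicts (339.6,222.5). The stay stands up at (381,190), and the yellow lid is flat. I'll do one settling check and then hand in.

>>> servo_tool:
  rows:
    - [[0,0,0,0,60],[0,0,0,0,60],[0,0,0,0,60],[0,0,0,0,60],[0,0,0,0,60],[0,0,0,0,60]]

```text
time: 9.6
position: [0.4107, 0.1352, 0.4226]
orientation: [[0.0, -0.227, 0.974], [-0.0, 0.974, 0.227], [-1.0, -0.0, 0.0]]
force: [0.4, -0.7, 0.3]
grip_width: 0.0563
```

Run:
```python
from h import *
s0=cv2.imread("pics/side7.png").astype(int);s1=save("side","pics/side8.png")[:,:,::-1].astype(int)
print("lid diff",np.abs(s0-s1)[120:200,190:285].max(),np.abs(s0-s1)[225:330,325:420].max())
print(order.close_job())
```

```text
lid diff 7 5
the job is handed in; nothing more can be done
None
```

The blue lid is up and resting on its stay at about 0.87 rad, and the yellow lid is still shut. I pinched the blue knob, lifted the lid to about 1.1 rad, lowered it onto the stay, let go and moved the arm clear. The job was handed in at about 9.7 s.

- **Resting on the stay:** the lowering force rose to 9.4 N upward at about 0.88 rad. After release, the knob sat where 0.87 rad predicts in the top view, and at about 0.85–0.87 rad in the side view.
- **Holding:** two side pictures about 0.8 s apart, taken after the arm had moved clear, showed no movement of either lid.
- **Yellow lid:** it looked flat in the last top picture, though the arm partly covered it, and the side view showed no change over those 0.8 s.
- **What disagreed or failed:** the network's "blue_knob" was really the lid, so I located the knob from the pixels instead. The network did not find the stay in the side view, where the lid hides most of it. The stay showed in the top view.

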